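# Dock the transponder and switch on the charger

## Robot

A 6-joint arm with a two-finger parallel gripper is mounted at the origin on the work surface. World frame = base frame: x ahead of the robot, y to its left, z up, the work surface at z = 0. Lengths are in m, angles in rad, forces in N, time in s.
With the tool pointing down it reaches from about 0.25 to 0.725 m from the base axis. Payload 9.7 kg.
Tool frame: the origin (TCP) lies on the centre line of the jaws, within the pads' length; the fingertips stand 17 mm ahead of it and the grasp point (between the pads) lies 2 mm behind it; x points along the fingers, y is the direction in which the jaws open and shut, and the axes are right-handed (so a half turn about x gives the same grasp; the last joint's range is limited). The gripper opens to 85 mm and grips with 20 to 120 N. Pads are 22 mm wide; open, the fingers measure 114 mm over their backs; the gripper's body (76 mm by 85 mm) begins 54 mm behind the grasp point. The pads swing forward as they close: fully open they stand 13 mm farther back than shut.
Start: joints at [-1.275, 0.087, 0.176, 1.66, 0, 1.571], TCP at [0.16, -0.526, 0.248] pointing down, gripper open.
Joint ranges: [-3.13, 3.13], [-0.85, 1.81], [-1.15, 1.24], [-2.2, 2.28], [-1.44, 1.52], [-3.14, 3.14]. Speed limits (rad/s): [2.22, 2.22, 2.57, 3.14, 3.14, 3.14].

## Interface

Orientations are given as a unit quaternion [x, y, z, w].
In Python, from workcell import ctrl, set_gripper, kin, readout, cams, workorder gives the robot as it stands. Calls block until the motion is done:
- ctrl.move_to(position, orientation): joint-space move of the TCP to a pose.
- ctrl.servo_line(position, orientation=None, feed=0.15, max_force=None): straight line of the TCP; orientation=None keeps the orientation; feed is the mean speed in m/s. With max_force (N) it stops when the force on the tool has changed by that much, and returns True; else False.
- ctrl.move_j(angles): joint-space move.
- set_gripper(opening, grip_force=None): opening from 0.0 (shut) to 1.0 (fully open); grip_force is the grip in N (None keeps the last); returns when the fingers have stopped.
- ctrl.hold(seconds).
- kin.ik(position, orientation): joint angles nearest the present ones, or None.
- readout.read_state(): the state.
- cams.camera(name): name is "side" or "top" or "wrist"; returns a dict with "image" (480x640x3 uint8, red, green, blue), "intrinsics" (3x3 intrinsics, pixels), "rvec" (rotation vector, rad) and "tvec" (3), from world to camera coordinates, as OpenCV has them; the wrist camera has in their place "T_tool_cam" (4x4, takes a point from camera to tool coordinates, whose origin is the TCP and whose axes are the tool frame's). Camera axes: x right, y down, z forward; pixel columns grow to the right and rows downward; lengths in m; the calibration is good to about 2 mm. A picture is of the moment at which its call begins: read the wrist's pose just before it. There is no depth.
A pose or a line that the arm cannot do raises ctrl.IKError and nothing moves.
- workorder.job_done(): hands the job in, once; it reports no verdict.
The state is a dict: "time_s": time; "joints": joint angles; "dq": joint speeds; "effort": joint torques, N m; "position": TCP position; "tool_rot": TCP orientation; "wrist_force": force on the tool from outside, world axes, zero at the start; "wrist_torque": the same for the moment, N m; "finger_gap": opening from 0.0 (shut) to 1.0 (fully open).
Only numpy, scipy, OpenCV 4.12 (cv2) and the standard library are available. Lean on these libraries where they do the work, as an engineer would, in place of code of your own. Each camera call takes 0.05 s, during which the arm holds its last target.

## Task

One of the four timing transponders in the charging dock stands part-way out of its bay: push it fully home against the back of the bay with the fingertips, sliding it without lifting or tipping it. Then flip the toggle lever on the grey power box over, past its centre, so that it snaps to the side away from the robot and stays there. The other three transponders must stay home in their bays, and everything else on the table stays where it is.

Things in the scene. Friction and masses are not known exactly. Their poses are not given: they have to be found in the camera images.
- dock: grey charging dock, fixed, four open-topped bays in a row. Origin on the table; x points into the bays, y along the row. Floor plate 8 mm thick, x = -52 to 100 mm, y = +-107 mm. Bays centred at y = -78, -26, 26, 78 mm, 45 mm wide; ribs between from x = -5 to 44 mm, 22 mm above the table. A unit fully home has its centre at x = 13 mm, its front face at x = -18 mm (proud of the ribs).
- dock_back (a point): middle of the front face of the dock's rear housing (50 mm high, 215 mm wide), 21 mm above the table: the back of the bays, at dock x = 44 mm, against which units stop. Same axes as the dock.
- unit0_center (a point): centre of transponder 0: dark grey block with a blank paper label on top, 62 mm along the bay, 42 mm wide, 26 mm high, about 90 g, loose in one of the dock's bays, 21 mm above the table. Which bay, and which of the four stands 20 to 35 mm out towards the robot, varies. It slides on the dock floor under about 1 N.
- unit1_center (a point): centre of transponder 1: dark grey block with a blank paper label on top, 62 mm along the bay, 42 mm wide, 26 mm high, about 90 g, loose in one of the dock's bays, 21 mm above the table. Which bay, and which of the four stands 20 to 35 mm out towards the robot, varies. It slides on the dock floor under about 1 N.
- unit2_center (a point): centre of transponder 2: dark grey block with a blank paper label on top, 62 mm along the bay, 42 mm wide, 26 mm high, about 90 g, loose in one of the dock's bays, 21 mm above the table. Which bay, and which of the four stands 20 to 35 mm out towards the robot, varies. It slides on the dock floor under about 1 N.
- unit3_center (a point): centre of transponder 3: dark grey block with a blank paper label on top, 62 mm along the bay, 42 mm wide, 26 mm high, about 90 g, loose in one of the dock's bays, 21 mm above the table. Which bay, and which of the four stands 20 to 35 mm out towards the robot, varies. It slides on the dock floor under about 1 N.
- power_box: grey steel power box fixed to the table, 100 x 80 x 45 mm (x, y, z), with one toggle lever on top; stands left or right of the dock. Origin: centre of its underside; x is the direction in which the lever is to be flipped (roughly away from the robot), z up.
- toggle (a joint): lever angle, rad: 0 = leaning 0.5 rad to the box's -x side (off, towards the robot), 0.5 = upright, dead centre, 1.0 = leaning 0.5 rad to its +x side (on). Pivot in the box's top face above its origin, 45 mm above the table, axis along the box's y. Over-centre spring: about 6 N at the knob starts it, less near the centre; once past, it snaps to the other stop by itself.
- toggle_tip (a point): centre of the round steel knob (22 mm across) at the lever's end, 65 mm from the pivot on a 10 mm rod; 102 mm above the table at either stop, 110 mm at dead centre. It moves with the lever; 31 mm to the box's -x side of the pivot when off.
- spare: spare timing transponder of the same make (62 x 42 x 26 mm) lying on the table, NOT in the dock; leave it (bystander, loose; origin at its underside)
- marker: marker pen lying on the table, 130 mm long (bystander, loose; origin at its underside)
- tape: roll of clear tape lying flat, 60 mm across, 24 mm high (bystander, loose; origin at its underside)
- counter: round steel hand tally counter, 48 mm across, 32 mm high (bystander, loose; origin at its underside)
- mug: white mug, 80 mm across, 95 mm high (bystander, loose; origin at its underside)
- bottle: drinking bottle, 66 mm across, 200 mm high (bystander, loose; origin at its underside)
- stapler: black stapler, 130 mm long, 44 mm high (bystander, loose; origin at its underside)
Things that resemble listed ones, but are neither listed nor needed, are in the scene too. What is shaped like the power_box but purple is not meant.

How it is judged:
On the way, in this order (a step that is already met when the one before it is completed fails the run):
1. all four transponders are home in their bays while the toggle lever is still off (x of each of unit0_center, unit1_center, unit2_center, unit3_center in the frame of dock above 0.01 m and z of unit0_center in the frame of dock between 0.017 and 0.025 m and z of unit1_center in the frame of dock between 0.017 and 0.025 m and z of unit2_center in the frame of dock between 0.017 and 0.025 m and z of unit3_center in the frame of dock between 0.017 and 0.025 m and value of joint toggle below 0.4 rad), for 0.2 s.
2. the toggle lever has snapped to its far side (value of joint toggle above 0.9 rad), for 0.2 s.
At the end, for the whole second after the job is handed in: All four transponders lie on the dock floor within 3 mm of the back of their bays, at rest, and the toggle lever rests at its far (on) stop, within 0.1 rad (x of each of unit0_center, unit1_center, unit2_center, unit3_center in the frame of dock above 0.01 m and z of unit0_center in the frame of dock between 0.017 and 0.025 m and z of unit1_center in the frame of dock between 0.017 and 0.025 m and z of unit2_center in the frame of dock between 0.017 and 0.025 m and z of unit3_center in the frame of dock between 0.017 and 0.025 m and value of joint toggle above 0.9 rad and linear speed of each of unit0, unit1, unit2, unit3 below 0.02 m/s); the robot touches nothing.
It fails at once if a transponder in the dock is lifted or tipped (z of any of unit0_center, unit1_center, unit2_center, unit3_center in the frame of dock above 0.033 m or angle between any of unit0_center, unit1_center, unit2_center, unit3_center's own z axis and vertical above 0.35 rad).
It fails at once if something else on the table is pushed away, knocked over or lifted (moved over 20 mm) (distance of any of spare, marker, tape, counter, mug, bottle, stapler from where it was at the start of the episode above 0.02 m).
It also fails if it takes over 40 s, if anything falls off the work surface, if the arm or the gripper's body presses on something with over 40 N, if the wrist force passes 120 N, or if a joint passes its speed limit or range.

## Working session

There is one attempt and no reset: what is moved stays moved. The work goes in short steps, each a Python script; the robot and the scene stay as the last script left them, time stands still between calls to the robot, and variables do not carry over. Pictures are saved under pics/ and viewed, and the job is handed in when it is done.

```bash
ls; mkdir -p pics
cat > h.py <<'E'
import numpy as np, cv2
from workcell import ctrl,set_gripper,kin,readout,cams,workorder
def snap(n):
    s=readout.read_state(); c=cams.camera(n); c['state']=s; return c
def save(img,fn,s=1): cv2.imwrite(fn,cv2.cvtColor(img,cv2.COLOR_RGB2BGR) if s==1 else cv2.resize(cv2.cvtColor(img,cv2.COLOR_RGB2BGR),None,fx=s,fy=s,interpolation=cv2.INTER_CUBIC))
def ray(c,uv,z):
    R,_=cv2.Rodrigues(np.array(c['rvec'],float)); t=np.array(c['tvec'],float).ravel()
    d=R.T@np.linalg.solve(np.array(c['intrinsics']),[uv[0],uv[1],1]); o=-R.T@t
    return o+d*(z-o[2])/d[2]
def proj(c,p):
    return cv2.projectPoints(np.array(p,float).reshape(-1,1,3),np.array(c['rvec'],float),np.array(c['tvec'],float),np.array(c['intrinsics'],float),None)[0].reshape(-1,2)
E
python3 - <<'E'
from h import *
import pickle
for n in('top','side'):
    c=snap(n); save(c['image'],f'pics/{n}0.png'); pickle.dump(c,open(f'{n}0.pkl','wb'))
    R,_=cv2.Rodrigues(np.array(c['rvec'],float)); print(n,-R.T@np.array(c['tvec']).ravel())
print(c['state'])
E
```

```text
pics
top [0.33715027 0.00144321 1.18603135]
side [ 0.27306335 -1.0100383   0.96782854]
{'time_s': 0.05, 'joints': array([-1.27502232e+00,  8.74156542e-02,  1.75149757e-01,  1.65979241e+00,
        1.99361339e-05,  1.57080284e+00]), 'dq': array([-0.00148402, -0.00035351,  0.00054486, -0.00084   ,  0.00139675,
       -0.00153714]), 'effort': array([ 9.38833182e-04, -5.22085261e+01,  4.66116250e+01,  1.68983254e-02,
        1.42046561e-04, -1.30101549e-05]), 'position': array([ 0.16026033, -0.5259222 ,  0.24761549]), 'tool_rot': array([-0.69932988, -0.10463119,  0.69944743, -0.1037465 ]), 'wrist_force': array([ 0.30919322, -0.08144124,  0.53332228]), 'wrist_torque': array([-0.0006624 ,  0.04121679,  0.05805224]), 'finger_gap': 1.0038761574299024}
```

View pics/top0.png

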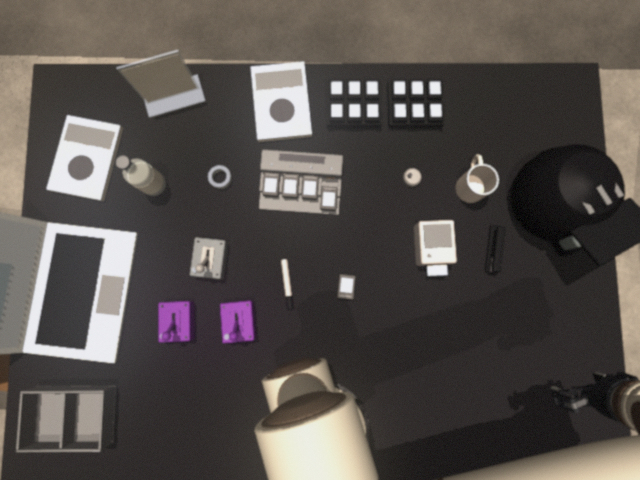

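View pics/side0.png

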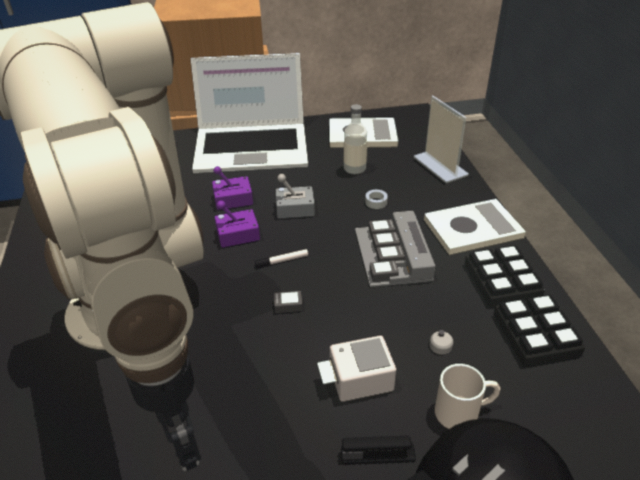

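The top view shows the dock at about (300,182) with its right-hand unit, at (329,198), standing out. The only grey box with a lever is at (208,259); the two at (174,322) and (238,322) are purple, so they aren't meant. The item at (346,286) is the spare. I'll enlarge the dock and box to confirm.

Run:
```python
from h import *
import pickle
t=pickle.load(open('top0.pkl','rb'));s=pickle.load(open('side0.pkl','rb'))
a=cv2.resize(t['image'][135:225,240:360],(800,600),interpolation=cv2.INTER_CUBIC);save(a,'pics/dockt.png')
a=cv2.resize(t['image'][225:300,165:265],(800,600),interpolation=cv2.INTER_CUBIC);save(a,'pics/boxt.png')
a=cv2.resize(s['image'][165:225,265:345],(800,600),interpolation=cv2.INTER_CUBIC);save(a,'pics/boxs.png')
```

```text
(no output)
```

View pics/dockt.png

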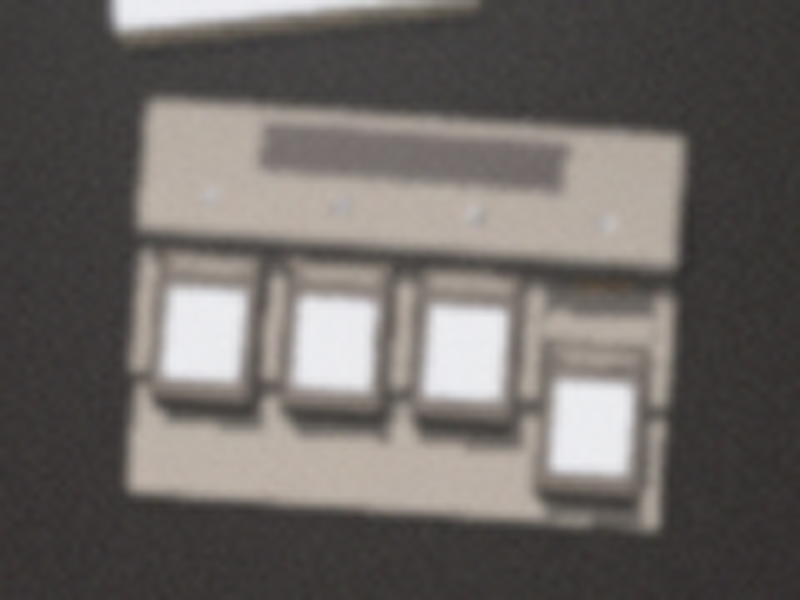

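View pics/boxt.png

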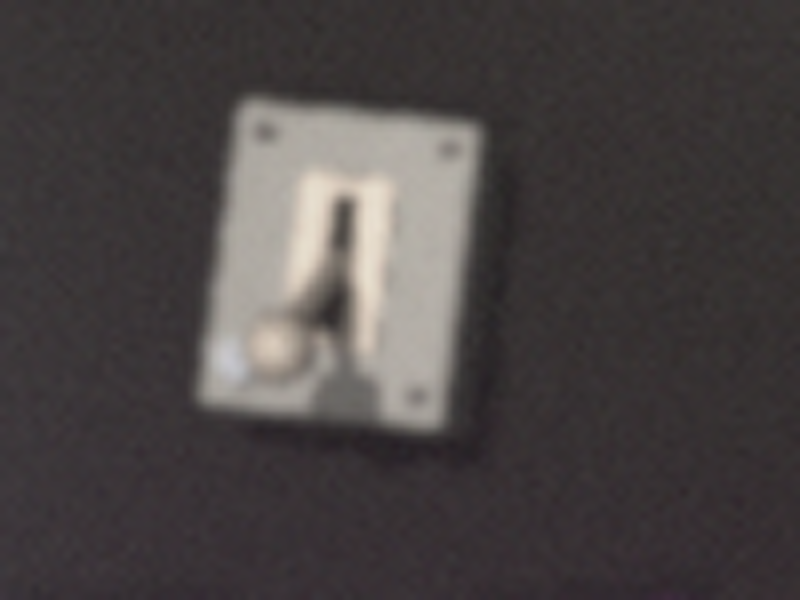

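View pics/boxs.png

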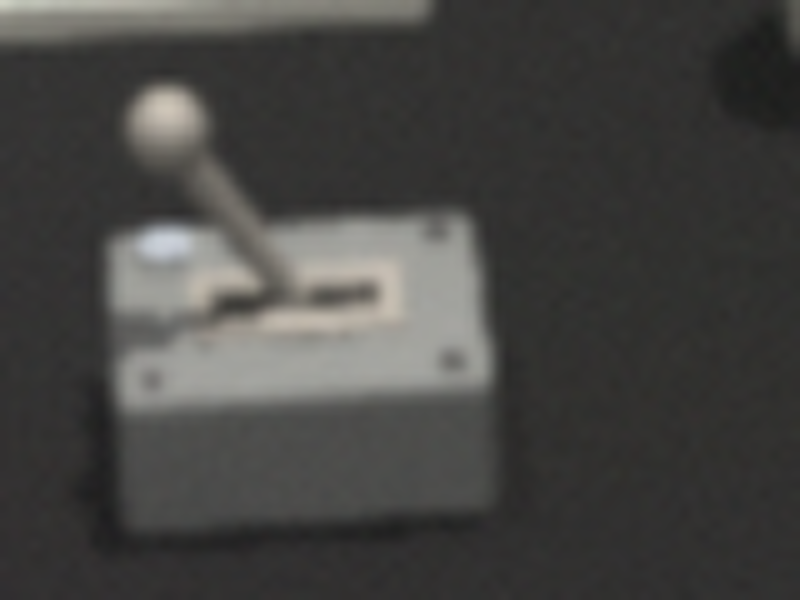

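Run:
```python
from h import *
import pickle
t=pickle.load(open('top0.pkl','rb'));s=pickle.load(open('side0.pkl','rb'))
T=lambda u,v:((u+.5)/(800/120)-.5+240,(v+.5)/(800/120)-.5+135)
B=lambda u,v:((u+.5)/8-.5+165,(v+.5)/8-.5+225)
S=lambda u,v:((u+.5)/10-.5+265,(v+.5)/10-.5+165)
np.set_printoptions(precision=4,suppress=True)
fl=[ray(t,T(*p),.008) for p in((127,495),(662,530))]
ho=[ray(t,T(*p),.05) for p in((137,235),(680,272),(685,133),(148,98))]
print('plate front',fl,np.linalg.norm(fl[0]-fl[1]));print('housing top',ho,np.linalg.norm(ho[0]-ho[1]),np.linalg.norm(ho[1]-ho[2]))
def yaw(l,r): d=l-r; return np.arctan2(-d[0],d[1])
print('yaws',yaw(*fl),yaw(ho[0],ho[1]),yaw(ho[3],ho[2]))
a=(yaw(*fl)+yaw(ho[0],ho[1]))/2; ex=np.array([np.cos(a),np.sin(a)]);ey=np.array([-ex[1],ex[0]])
o1=(fl[0]+fl[1])[:2]/2+.052*ex; o2=(ho[0]+ho[1])[:2]/2-.044*ex
print('dock origin',o1,o2); o=(o1+o2)/2
hs=cv2.cvtColor(t['image'],cv2.COLOR_RGB2GRAY)[168:212,255:345]
n,l,st,ce=cv2.connectedComponentsWithStats((hs>195).astype(np.uint8))
for i in range(1,n):
    if st[i,4]>40:
        p=ray(t,ce[i]+[255,168],.034)[:2]; print('label',ce[i]+[255,168],st[i,4],p,'dock',(p-o)@ex,(p-o)@ey)
# side
for nm,p in (('front',o-.018*ex-.078*ey),): print(nm,p)
bt=[ray(t,B(*p),.045)[:2] for p in((240,98),(485,122),(447,430),(200,405))]
print('box',bt,[np.linalg.norm(bt[i]-bt[i-1]) for i in range(4)],'c',np.mean(bt,0),'yaw',yaw(bt[0],bt[1]),yaw(bt[3],bt[2]))
print('knob top',ray(t,B(275,343),.102),'side',ray(s,S(167,127),.102))
b=np.mean(bt,0);ya=(yaw(bt[0],bt[1])+yaw(bt[3],bt[2]))/2
print('knob predicted',b-.031*np.array([np.cos(ya),np.sin(ya)]))
print('unit proj side',proj(s,[[*o,.034],[*(o+.044*ex),.05]]))
print(readout.read_state()['tool_rot'])
```

```text
plate front [array([0.5783, 0.1569, 0.008 ]), array([ 0.563 , -0.0585,  0.008 ])] 0.2159821091665971
housing top [array([0.6736, 0.1486, 0.05  ]), array([ 0.6579, -0.0646,  0.05  ]), array([ 0.7143, -0.0672,  0.05  ]), array([0.7293, 0.1449, 0.05  ])] 0.21380051868580427 0.05647665081425802
yaws -0.07053924490565493 -0.07341168320847205 -0.07042712339113127
dock origin [0.6225 0.0454] [0.6219 0.0452]
label [270.0878 184.6419] 148 [0.6379 0.1239] dock 0.010027015927184055 0.07954667966227681
label [289.726  186.1027] 146 [0.6338 0.072 ] dock 0.009623051887977692 0.02745144793871208
label [309.3245 187.404 ] 151 [0.6301 0.0202] dock 0.009643135814155823 -0.024499140267471384
label [328.2039 198.625 ] 152 [ 0.5996 -0.0295] dock -0.01718445792678107 -0.07626474184288996
front [ 0.5986 -0.0312]
box [array([0.4979, 0.3162]), array([0.4898, 0.2372]), array([0.3908, 0.2472]), array([0.3992, 0.326 ])] [np.float64(0.09925995551887352), np.float64(0.07942227058177267), np.float64(0.0994787747856368), np.float64(0.07924244318088088)] c [0.4444 0.2816] yaw -0.10297606724809925 -0.10574422345503362
knob top [0.4148 0.2876 0.102 ] side [0.4125 0.2871 0.102 ]
knob predicted [0.4136 0.2849]
unit proj side [[383.1495 244.6707]
 [401.3991 237.9201]]
[-0.6993 -0.1046  0.6994 -0.1038]
```

Measurements agree: plate 216 mm wide, dock origin within 1 mm two ways, box 99×79 mm, and the knob within 3 mm across views and prediction. The right-hand unit (bay y = −78) is about 27 mm out. I'll push it now with shut fingers.

```bash
cat >> h.py <<'E'
from scipy.spatial.transform import Rotation as Ro
def quats(a):
    ex=np.array([np.cos(a),np.sin(a),0]);ey=np.array([-ex[1],ex[0],0]);X=np.array([0,0,-1.])
    return [Ro.from_matrix(np.c_[X,s*ey,np.cross(X,s*ey)]).as_quat() for s in(1,-1)],ex,ey
DO=np.array([.6222,.0453,0]);DA=-.0715
BO=np.array([.4444,.2816,0]);BA=-.1044
E
python3 - <<'E'
from h import *
qs,ex,ey=quats(DA)
P=lambda x,z:DO+ex*x-.0775*ey+[0,0,z]
js=[kin.ik(P(-.085,.15),q) for q in qs]; print(js)
q=min([(abs(j[5]),i) for i,j in enumerate(js) if j is not None]); q=qs[q[1]]
set_gripper(0.0)
ctrl.move_to(P(-.085,.15),q)
print(ctrl.servo_line(P(-.085,.033),feed=.1,max_force=10), readout.read_state()['position'])
print(ctrl.servo_line(P(-.060,.033),feed=.05,max_force=10))
hit=ctrl.servo_line(P(-.022,.033),feed=.03,max_force=8)
s=readout.read_state(); print(hit,(s['position']-DO)@ex,s['wrist_force'],s['time_s'])
c=snap('wrist');save(c['image'],'pics/w1.png');c=snap('top');save(cv2.resize(c['image'][135:225,240:360],(800,600)),'pics/t1.png')
E
```

```text
[array([-0.04871234,  0.03036878, -0.07296407,  1.46746347,  0.        ,
        0.02278766]), array([-0.04871234,  0.03036878, -0.07296407,  1.46746347,  0.        ,
       -3.11880499])]
False [ 0.53234418 -0.02595129  0.03373959]
False
True -0.02957816837448765 [ 0.14739725  0.09049286 -0.40854723] 6.0417
```

Run:
```python
from h import *
qs,ex,ey=quats(DA)
s=readout.read_state();p=s['position'];print(s['wrist_force'],(p-DO)@ex)
ctrl.servo_line(p-ex*.04,feed=.1); ctrl.servo_line(p-ex*.06+[0,0,.15],feed=.15)
j=readout.read_state()['joints'].copy(); j[0]+=.5; ctrl.move_j(j)
t=snap('top');save(cv2.resize(t['image'][135:225,240:360],(800,600)),'pics/t2.png')
hs=cv2.cvtColor(t['image'],cv2.COLOR_RGB2GRAY)[168:212,255:345]
n,l,st,ce=cv2.connectedComponentsWithStats((hs>195).astype(np.uint8))
for i in range(1,n):
    if st[i,4]>40:
        q=ray(t,ce[i]+[255,168],.034); print('dock',st[i,4],(q-DO)@ex,(q-DO)@ey)
c=snap('side');save(cv2.resize(c['image'][195:300,340:480],(800,600)),'pics/s2.png')
save(c['image'],'pics/s2full.png')
```

```text
[ 0.40586478 -0.32994011  1.39067639] -0.02968449086942263
dock 148 0.010066144716218712 0.07955394123708183
dock 146 0.009637411313377933 0.027458907472372868
dock 150 0.00975435817685507 -0.024524360837926192
dock 149 0.009039322954755272 -0.07605613754587352
```

View pics/t2.png

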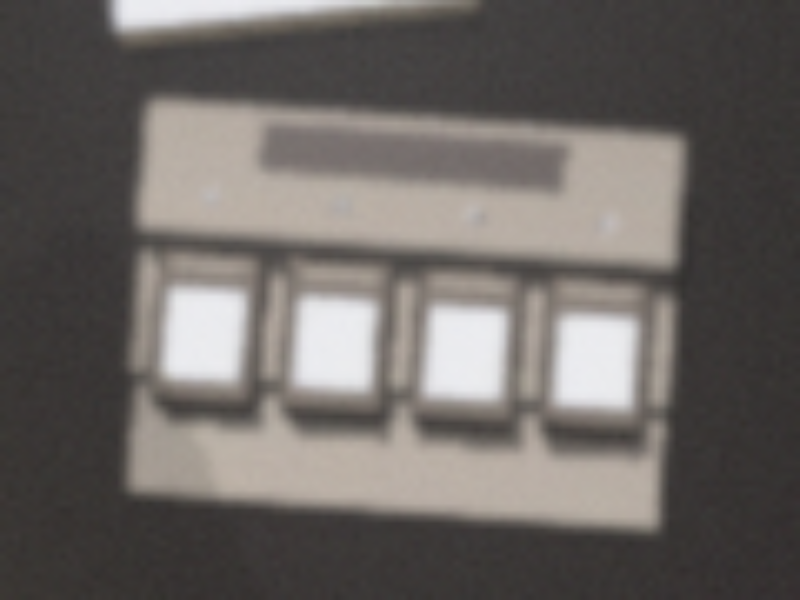

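View pics/s2.png

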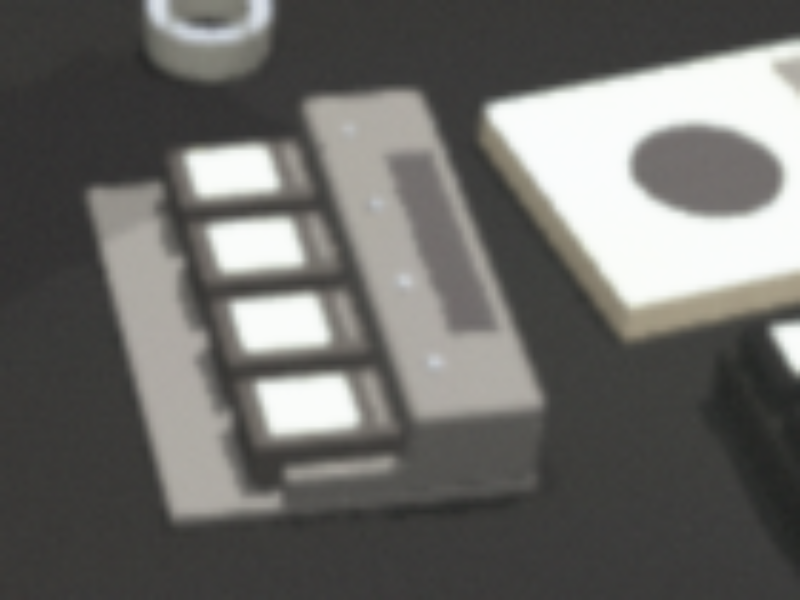

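The picture and labels show the unit home: its label is at dock x 9.0 mm against 9.6–10.1 mm for the others, and the push stopped on the 8 N limit at the predicted place. Next is the lever.

Run:
```python
from h import *
qs,ex,ey=quats(BA)
P=lambda x,z:BO+ex*x+ey*.001+[0,0,z]
print(readout.read_state()['position'])
ctrl.move_to(P(-.066,.19),qs[0])
print(ctrl.servo_line(P(-.066,.107),feed=.1,max_force=10))
print(ctrl.servo_line(P(-.004,.107),feed=.06,max_force=30))
s=readout.read_state();print((s['position']-BO)@ex,s['wrist_force'],s['time_s'])
ctrl.servo_line(P(-.066,.107),feed=.1)
ctrl.servo_line(P(-.066,.22),feed=.15)
j=readout.read_state()['joints'].copy(); j[0]-=.9; ctrl.move_j(j)
t=snap('top');save(t['image'],'pics/t3.png');c=snap('side');save(cv2.resize(c['image'][140:290,250:450],(800,600)),'pics/s3.png')
hs=cv2.cvtColor(t['image'],cv2.COLOR_RGB2GRAY)[168:212,255:345]
n,l,st,ce=cv2.connectedComponentsWithStats((hs>195).astype(np.uint8))
for i in range(1,n):
    if st[i,4]>40:
        q=ray(t,ce[i]+[255,168],.034); print('dock',st[i,4],(q-DO)@ex,(q-DO)@ey)
print('on knob expected side px',proj(c,P(.031,.102)),'top',proj(t,P(.031,.102)),readout.read_state()['time_s'])
```

```text
[0.47523695 0.22903041 0.180952  ]
False
False
-0.004224869132973294 [-0.18985123  0.1493983   0.10140576] 11.8667
dock 148 0.007443844837228942 0.07984200654943605
dock 147 0.008720490193189719 0.027863716685061348
dock 150 0.010555785467695655 -0.024190228835444538
dock 150 0.011653697225283656 -0.0756395743559615
on knob expected side px [[305.56018173 175.93563998]] top [[203.02516274 242.67381085]] 15.1667
```

View pics/s3.png

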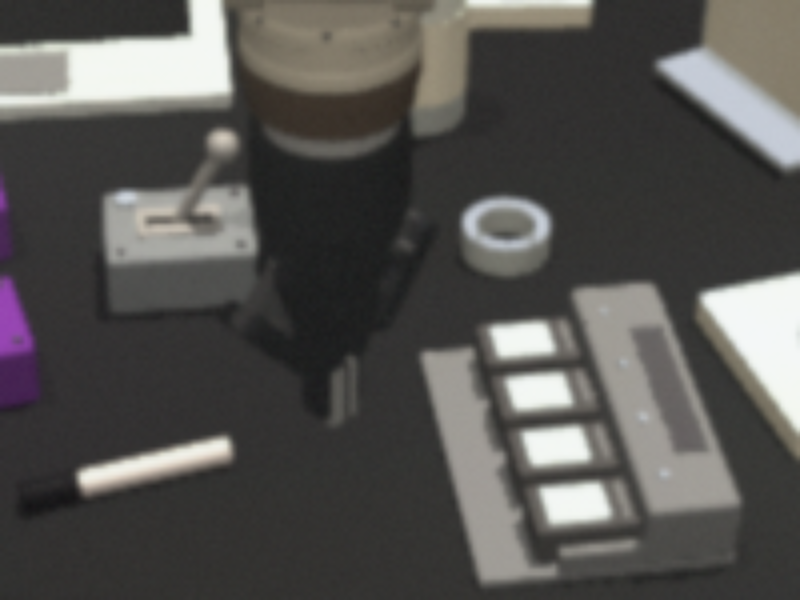

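View pics/t3.png

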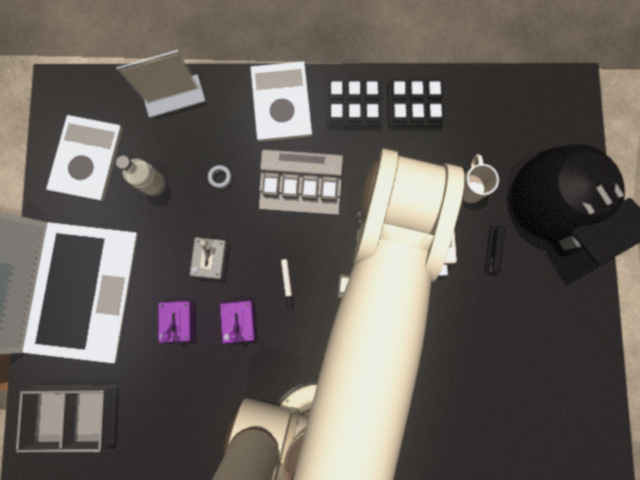

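Side view: the knob is at about (305.5,175.7), within a pixel of the predicted on-stop at (305.6,175.9). The tape, marker and bottle look unmoved, and the arm is clear in the air. The label printout used the box's axes by mistake; rotated back it gives 10.1, 9.6, 9.8 and 9.2 mm, so the units haven't moved.

```bash
python3 -c "
from h import *
s=readout.read_state();print(s['position'],s['wrist_force']);workorder.job_done()"
```

```text
[ 0.46226022 -0.11599211  0.21899588] [-0.46384088  0.14134175 -0.16281475]
the job is handed in; nothing more can be done
```

I pushed the one protruding transponder home, flipped the grey box's lever to the far side, and handed the job in at about 15 s of the 40 s allowed. No verdict was reported.

- **Transponder:** it was about 27 mm out, in the bay at dock y = −78 mm. I pushed it with the fingers shut, and the push stopped on its 8 N limit at the position predicted for fully home. Its label is at dock x ≈ 9.1 mm and the other three are at 9.6–10.1 mm. That puts it within about 1 mm of theirs, and all four lie flat.
- **Lever:** I pushed the knob past centre and it snapped over. In the side view it sits within a pixel of where the far stop should put it.
- **Rest of the table:** the items I could see look unmoved. In the last top view the arm hid the counter and covered most of the spare, so I couldn't check those two. The arm never worked near them and felt no unexpected contact.
- **Arm at hand-in:** it was hanging clear at a TCP height of 0.22 m, with under 1 N on the wrist.

One printout disagreed at first: the last label positions came out between 7.4 and 11.7 mm because I used the box's axes instead of the dock's. Corrected, they match the earlier ones.

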